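# Print a bisque tile with a stamp held in the corner of the jig's fences

## Robot

A 6-joint arm with a two-finger parallel gripper is mounted at the origin on the work surface. World frame = base frame: x ahead of the robot, y to its left, z up, the work surface at z = 0. Lengths are in mm, angles in rad, forces in N, time in s.
With the tool pointing down it reaches from about 350 to 975 mm from the base axis. Payload 7.1 kg.
Tool frame: the origin (TCP) lies between the finger pads; the fingertips stand 8 mm ahead of it and the grasp point (between the pads) lies 11 mm behind it; x points along the fingers, y is the direction in which the jaws open and shut, and the axes are right-handed (so a half turn about x gives the same grasp; the last joint's range is limited). The gripper opens to 88 mm and grips with 3 to 60 N. Pads are 20 mm wide; open, the fingers measure 115 mm over their backs; the gripper's body (75 mm by 178 mm) begins 61 mm behind the grasp point.
Start: joints at [1.175, 0.423, 1.63, -0, 1.089, -0.019], TCP at [229.935, 581.15, 230.675] pointing down, gripper open.
Joint ranges: [-3, 3], [-0.9, 2.11], [0.09, 2.58], [-1.31, 4.45], [0.11, 2.69], [-2.54, 2.54]. Speed limits (rad/s): [2.39, 2.39, 3.01, 3.14, 3.14, 3.14].

## Interface

Orientations are given as a rotation vector (axis times angle).
In Python, from workcell import ctrl gives the robot as it stands.
- The arm moves only by the tool apply_moves, never from a script. Its argument "increments" is a list of rows, each an object with "gripper": the opening in per cent of the stroke, from 0 (shut) to 100 (fully open); "delta_pos": the shift along the tool's x, y, z in cm, a list of three; "dr": the turn, a rotation vector about the tool's x, y, z in rad, a list of three. In form: [{"gripper": gripper, "delta_pos": [dx, dy, dz], "dr": [ax, ay, az]}, ...]. A call has exactly 5 rows; each row shifts and turns the commanded pose from where the row before left it, along the tool's axes as they then stand; what a row does not reach is not made up. A row lasts 1/12 s, in which the tool goes at most 41.7 mm and 7.16 degrees, less where a joint would pass 70% of its speed; a pose out of reach is approached as far as the arm can. A call with a gripper value outside its range is refused whole. The fingers move at their own pace and stop on an object; the grip force is fixed at half the most. Time passes only in rows, so rows that do not move let the fingers close, or fill a call up. It gives the time, the measured TCP pose, the force and the opening at its end, in the units of the state.
- ctrl.get_obs(): the state, without advancing time (a new reading comes with each control period).
- ctrl.get_image(name): name is "side" or "top"; returns a dict with "img" (384x512x3 uint8, red, green, blue), "range_z" (384x512 float32, mm along the optical axis (not along the pixel's ray), 0 where there is no reading), "mtx" (3x3 intrinsics, pixels), "rvec" (rotation vector, rad) and "tvec" (3), from world to camera coordinates, as OpenCV has them. Camera axes: x right, y down, z forward; pixel columns grow to the right and rows downward; lengths in mm; the calibration is good to about 2 mm. A picture is of the moment at which its call begins.
- ctrl.close_job(): hands the job in, once; it reports no verdict.
The state is a dict: "t": time; "qpos": joint angles; "qvel": joint speeds; "joint_torque": joint torques, N m; "ee_pos": TCP position; "orientation": TCP orientation; "ft_force": force on the tool from outside, world axes, zero at the start; "moment": the same for the moment, N m; "width": finger opening in mm.
Only numpy, scipy, OpenCV 4.12 (cv2) and the standard library are available. Lean on these libraries where they do the work, as an engineer would, in place of code of your own. Each camera call takes 0.05 s, during which the arm holds its last target. There are 200 camera calls.

## Task

Take the rectangular wooden stamp off the ink pad and print the bisque tile in the jig: while it is still just above the tile bring the stamp flush into the corner of the two wooden fences, red-dot corner innermost, and only then press it straight down, so that the print does not smear. Finish holding it there while the print takes: keep gripping the stamp, pushed lightly against both fences at once and pressed on the tile with roughly 10 N. Be gentle, the thin tile cracks and the fences slip at about twice that, and leave the other things on the table where they are.

Things in the scene. Friction and masses are not known exactly. Their poses are not given: they have to be found in the camera images.
- stamp: Inked wooden hand stamp, upright on the ink pad. Origin: centre of its underside; x along its short, y along its long side. Rubber die 44 x 64 x 4 mm, then maple block 50 (x) x 70 (y) mm from z = 4 to 24 mm, then a dark flat-sided handle 22 (x) x 50 (y) mm from z = 24 to 89 mm (top rounded); grip across the 22 mm. Red dot on the block by its +x +y corner. 80 to 150 g.
- stamp_grip (a point): point to grip: middle of the stamp's handle, 58 mm above its underside
- stamp_corner (a point): the block's red-dot corner, at the height of the underside: 25 mm along x and 35 mm along y from the stamp's origin
- ink_pad: black tray 105 x 135 mm with a dark blue inked foam block, its top (where the stamp stands) 18 mm above the table, rim 20 mm. Does not move. Origin: centre of its underside.
- jig: stamping jig: plywood board 260 (x) x 280 (y) mm on rubber feet, top 18 mm above the table, does not move. Origin: centre of its underside; axes run along the two fences. A foam mat and the tile lie in its middle; the fences bridge over the tile on spacer blocks, brass wing nuts at their outer ends (tops 68 mm above the table).
- jig_corner (a point): the inner corner where the fences meet, on the tile's face 36 mm above the table: 25 mm along x and 35 mm along y from the jig's origin. Axes as the jig's. Fully home, stamp_corner lies on it and the stamp's x and y point along the jig's; the free space for the stamp is on the -x -y side.
- fence_far: wooden fence bar along the jig's y, 18 x 264 x 20 mm; its inner face looks to the jig's -x and takes the +x long side of the block. Its underside is 1 mm and its top 21 mm above the tile's face. Origin: at the inner corner, on its underside. Rigid, waxed smooth (friction about 0.2).
- fence_side: wooden fence bar along the jig's x, 146 x 18 x 20 mm, same height, starting at the corner; its inner face looks to the jig's -y and takes the +y short side of the block. Origin: at the inner corner, on its underside. Rigid, waxed smooth (friction about 0.2).
- tile: cream bisque tile 150 x 150 x 8 mm bedded on a foam mat in the jig's middle; its face is 36 mm above the table and sinks about 1 mm for every 4 N pressed on it, up to 6 mm. Origin: centre of its underside.
- round_stamp: small round turned-wood stamp, 36 mm across, 58 mm tall, standing on the table to the right (-y) of the ink pad. Bystander; origin: centre of its underside
- jar_blue: white-labelled underglaze jar with blue cap, 50 mm across, 65 mm tall, on the table just left (+y) of the jig. Bystander; origin: centre of its underside
- jar_green: the same jar with a green cap, on the table beyond the jig and the pad. Bystander; origin: centre of its underside
- brush: copper-handled paint brush, 150 mm long and 10 mm thick, lying on the near edge strip of the jig's board. Bystander; origin: under its middle
- mug: blue mug, 76 mm across, 90 mm tall, at the back right. Bystander; origin: centre of its underside
- pinch_bowl: small grey clay-coloured bowl, 100 mm across, 45 mm tall, at the back left. Bystander; origin: centre of its underside
Not all that is in view belongs to the job. Leave any pink look-alike of the ink_pad alone.

How it is judged (in metres and radians):
On the way:
1. the stamp is lifted clear of the ink pad in the gripper (contact force between the fingers and stamp above 2 N and z of stamp in the frame of ink_pad above 0.04 m and contact force between stamp and ink_pad below 0.1 N and contact force between stamp and tile below 0.1 N), for 0.2 s.
At the end, for the whole second after the job is handed in: The gripper still holds the stamp (over 2 N), upright within 3 degrees and still; the stamp presses on the tile with 3 to 20 N and on each of the two fences with more than 0.5 N; its red-dot corner is within 3 mm of the fences' corner along both and it is square with them within 3 degrees (contact force between the fingers and stamp above 2 N and contact force between stamp and fence_far above 0.5 N and contact force between stamp and fence_side above 0.5 N and contact force between stamp and tile between 3 and 20 N and x of stamp_corner in the frame of jig_corner between -0.003 and 0.003 m and y of stamp_corner in the frame of jig_corner between -0.003 and 0.003 m and angle between the y axis of stamp and the y axis of jig, either way round below 0.05 rad and angle between stamp's own z axis and vertical below 0.05 rad and linear speed of stamp below 0.01 m/s); the arm keeps its last pose, push and grip.
It fails at once if the print is smeared: the stamp touches the tile while it is more than 4 mm away from either fence or over 5 degrees askew (contact force between stamp and tile above 1 N and (x of stamp_corner in the frame of jig_corner below -0.004 m or y of stamp_corner in the frame of jig_corner below -0.004 m or x of stamp_corner in the frame of jig_corner above 0.004 m or y of stamp_corner in the frame of jig_corner above 0.004 m or angle between the y axis of stamp and the y axis of jig, either way round above 0.09 rad)).
It fails at once if the tile is pressed with more than 20 N (contact force between anything else and tile above 20 N).
It fails at once if a fence is pushed with more than 20 N (contact force between anything else and fence_far above 20 N or contact force between anything else and fence_side above 20 N).
It fails at once if another thing on the table is moved by more than 20 mm (distance of any of round_stamp, jar_blue, jar_green, brush, mug, pinch_bowl from where it was at the start of the episode above 0.02 m).
It also fails if it takes over 58 s, if anything falls off the work surface, if the arm or the gripper's body presses on something with over 40 N, if the wrist force passes 120 N, or if a joint passes its speed limit or range.

## Working session

There is one attempt and no reset: what is moved stays moved. The work goes in short steps, Python scripts to look and compute and a tool call to move; the robot and the scene stay as the last step left them, time stands still between calls to the robot, and variables do not carry over. Pictures are saved under pics/ and viewed, about 8 in all and at most 12, crops included, and the job is handed in when it is done.

Besides the shell and the picture viewer there is one more tool, called by a JSON object that holds its "fn" and its "kwargs", one argument or row to a line. apply_moves: Moves the arm, as the interface text tells. Its arguments: {"type":"object","properties":{"increments":{"type":"array","items":{"type":"object","properties":{"gripper":{"type":"number"},"delta_pos":{"type":"array","items":{"type":"number"}},"dr":{"type":"array","items":{"type":"number"}}}}}},"required":["increments"]}

```bash
mkdir -p pics
cat > h.py <<'E'
import numpy as np, cv2
from scipy.spatial.transform import Rotation as R
from workcell import ctrl
def cam(n):
    d=ctrl.get_image(n); d['R']=R.from_rotvec(np.ravel(d['rvec'])).as_matrix(); d['t']=np.ravel(d['tvec']); d['K']=np.array(d['mtx']); return d
def onz(d,uv,z):
    uv=np.atleast_2d(uv).astype(float); r=np.c_[uv,np.ones(len(uv))]@np.linalg.inv(d['K']).T@d['R']; c=-d['R'].T@d['t']
    return c+r*((z-c[2])/r[:,2])[:,None]
def cloud(d):
    v,u=np.indices(d['range_z'].shape); z=d['range_z']; p=np.stack([u,v,np.ones_like(u)],-1)@np.linalg.inv(d['K']).T*z[...,None]
    return (p-d['t'])@d['R']
def proj(d,P):
    p=(np.atleast_2d(P)@d['R'].T+d['t'])@d['K'].T; return p[:,:2]/p[:,2:]
def save(n,img): cv2.imwrite('pics/'+n+'.png',cv2.cvtColor(img,cv2.COLOR_RGB2BGR))
E
python3 - <<'E'
from h import *
np.set_printoptions(precision=4,suppress=True)
print(ctrl.get_obs())
for n in('top','side'):
    d=cam(n); save(n+'0',d['img']); np.save(n+'0.npy',d,allow_pickle=True); print(n,-d['R'].T@d['t'],d['R'],d['K'])
E
```

```text
{'t': 0.0, 'qpos': array([ 1.175 ,  0.4238,  1.6307,  0.    ,  1.0886, -0.019 ]), 'qvel': array([ 0.0009, -0.0003,  0.0006,  0.0007,  0.    , -0.0003]), 'joint_torque': array([  0.0036, -54.4635, -27.367 ,   0.0644,   0.0227,  -0.0001]), 'ee_pos': array([229.7213, 580.6712, 229.9021]), 'orientation': array([ 0.2944,  1.5508, -0.2968]), 'ft_force': array([ 0.2512, -0.8223,  0.6359]), 'moment': array([0.0099, 0.0002, 0.0236]), 'width': 88.0701387407055}
top [ 381.998   -10.0334 1236.3912] [[-0.0206 -0.9995  0.0242]
 [-0.9858  0.0163 -0.1669]
 [ 0.1665 -0.0273 -0.9857]] [[353.0644   0.     256.9359]
 [  0.     353.0644 201.7843]
 [  0.       0.       1.    ]]
side [ 167.3764 -774.5988  652.4262] [[ 0.8737 -0.4862 -0.0167]
 [-0.2862 -0.4859 -0.8258]
 [ 0.3934  0.7263 -0.5637]] [[375.7115   0.     254.8589]
 [  0.     375.7115 192.9825]
 [  0.       0.       1.    ]]
```

View pics/top0.png

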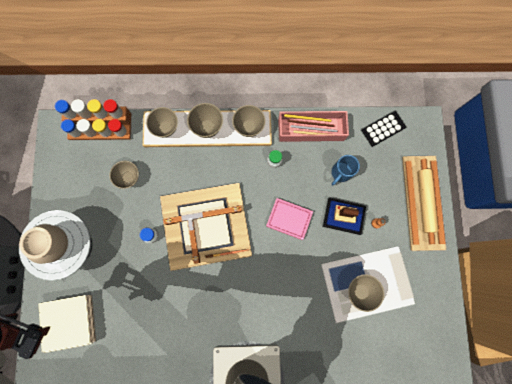

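View pics/side0.png

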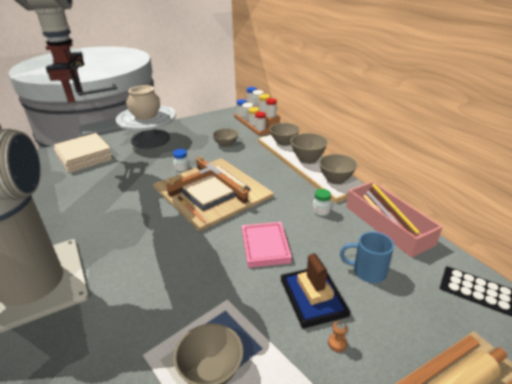

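The top view shows the jig around (205,225), its corner near (190,217), and the stamp on the pad at (347,213). The pink decoy is at (290,218) and the round stamp at (377,223). Next I'll zoom in on the jig and the stamp.

Run:
```python
from h import *
t=np.load('top0.npy',allow_pickle=True).item();s=np.load('side0.npy',allow_pickle=True).item()
def crop(d,x,y,w,h,k): return cv2.resize(d['img'][y:y+h,x:x+w],None,fx=k,fy=k,interpolation=cv2.INTER_CUBIC)
a=np.hstack([crop(t,155,175,100,100,4),crop(t,320,190,70,70,4*100/70)[:400,:400]])
b=np.hstack([crop(s,150,150,130,80,3.07)[:240,:399],crop(s,270,240,90,90,400/90)[:240,:400]])
h=min(a.shape[1],b.shape[1]);m=np.vstack([a[:200*2,:h],b[:200,:h]]);save('crop1',m);print(m.shape)
```

```text
(600, 799, 3)
```

View pics/crop1.png

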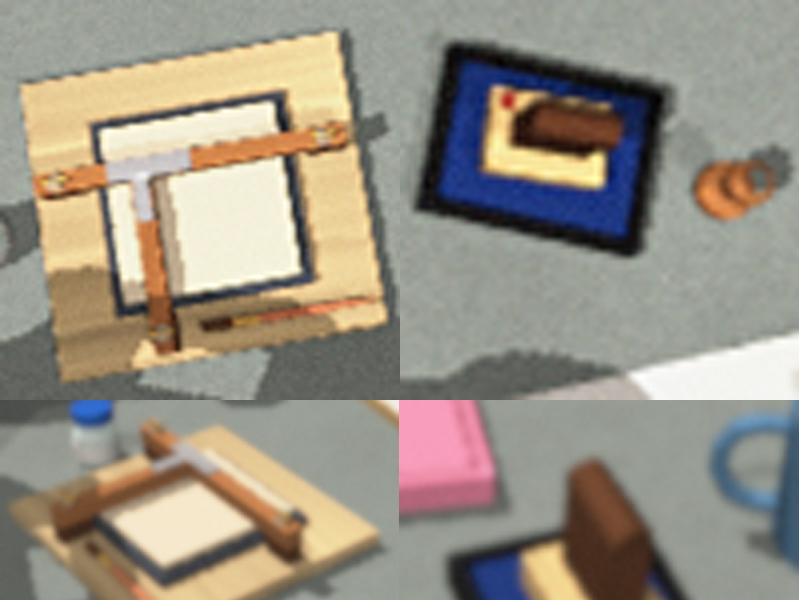

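Run:
```python
from h import *
np.set_printoptions(precision=2,suppress=True)
for n in('top','side'):
    d=np.load(n+'0.npy',allow_pickle=True).item();P=cloud(d);img=d['img'];hsv=cv2.cvtColor(img,cv2.COLOR_RGB2HSV)
    J=(np.abs(P[...,0]-530)<200)&(np.abs(P[...,1]-150)<230)
    print(n)
    if n=='top':
        c0=onz(d,[205,225],18)[0]; print('c0',c0)
    J=np.linalg.norm(P[...,:2]-np.array([c0[0],c0[1]]),axis=-1)<200
    b=J&(P[...,2]>9)&(P[...,2]<75)&~((hsv[...,0]>95)&(hsv[...,0]<125)&(hsv[...,1]>150)); 
    # board: largest component
    k,l,st,ce=cv2.connectedComponentsWithStats(b.astype(np.uint8)); i=1+np.argmax(st[1:,4]); b=l==i
    B=P[b&(P[...,2]<27)]
    print('board n',len(B),'z',np.median(B[:,2]),cv2.minAreaRect(B[:,:2].astype(np.float32)))
    F=b&(P[...,2]>50)&(P[...,2]<64); print('fence n',F.sum(),np.median(P[F][:,2])); 
    T=J&(hsv[...,1]<70)&(hsv[...,2]>190)&(P[...,2]>28)&(P[...,2]<45)
    print('tile',T.sum(),np.median(P[T],0))
    # stamp
    C=onz(np.load('top0.npy',allow_pickle=True).item(),[346,214],42)[0]
    S=np.linalg.norm(P[...,:2]-C[:2],axis=-1)<60
    H=S&(P[...,2]>85)&(P[...,2]<120); print('C',C,'handle',H.sum(),P[H][:,:].mean(0),np.percentile(P[H][:,2],[5,50,95]),cv2.minAreaRect(P[H][:,:2].astype(np.float32)))
    M=S&(P[...,2]>36)&(P[...,2]<48);Q=P[M][:,:2].astype(np.float32);print('block',M.sum(),np.median(P[M][:,2]),cv2.minAreaRect(Q))
    red=S&((hsv[...,0]<6)|(hsv[...,0]>172))&(hsv[...,1]>150)&(hsv[...,2]>110)
    v,u=np.nonzero(red);print('red',len(u),u.mean(),v.mean(),onz(d,[u.mean(),v.mean()],42))
    pd=S;
```

```text
top
c0 [509.49 137.08  18.  ]
board n 3675 z 17.907430134563946 ((509.529541015625, 138.85169982910156), (260.8901062011719, 280.0506286621094), 9.028898239135742)
fence n 651 56.97797826422633
tile 1356 [500.92 124.88  35.58]
C [ 536.12 -348.1    42.  ] handle 115 [ 537.54 -343.39  102.29] [ 91.1  103.46 107.5 ] ((538.9434814453125, -344.67669677734375), (49.701297760009766, 22.078046798706055), 79.63494110107422)
block 149 41.04599154105897 ((539.1555786132812, -345.3868713378906), (69.6435775756836, 50.26060485839844), 79.48058319091797)
red 4 338.5 207.0 [[ 560.85 -323.65   42.  ]]
side
board n 2505 z 19.73391884854215 ((507.69964599609375, 135.27392578125), (262.1995849609375, 283.69708251953125), 9.160649299621582)
fence n 622 58.39074420906617
tile 765 [492.31 105.11  37.86]
C [ 536.12 -348.1    42.  ] handle 317 [ 533.1  -353.53  101.14] [ 87.43 103.36 108.86] ((536.8388671875, -349.1112060546875), (51.80989456176758, 21.58479118347168), 81.49260711669922)
block 389 43.26200207377529 ((537.3111572265625, -350.1459045410156), (72.3460922241211, 50.260440826416016), 80.1217269897461)
red 0 nan nan [[nan nan nan]]<stdin>:24: RuntimeWarning: Mean of empty slice.
  ret = ret.dtype.type(ret / rcount)
```

```bash
cat >> h.py <<'E'
def axes(o): return R.from_rotvec(o['orientation']).as_matrix()
def goal(yaw,flip=1):  # tool x down, tool y along +-stamp x (yaw deg)
    a=np.radians(yaw); x=np.array([0,0,-1.]); y=flip*np.array([np.cos(a),np.sin(a),0]); return np.c_[x,y,np.cross(x,y)]
def todo(p,yaw):
    o=ctrl.get_obs();A=axes(o);print('t',o['t'],'tcp',o['ee_pos'],'F',o['ft_force'],'w',o['width'],'q',o['qpos'])
    print(' remaining tool cm',A.T@(np.array(p)-o['ee_pos'])/10)
    for f in(1,-1): print(' dr',f,R.from_matrix(A.T@goal(yaw,f)).as_rotvec())
E
python3 - <<'E'
from h import *
np.set_printoptions(precision=3,suppress=True)
print(axes(ctrl.get_obs()).round(3)); todo([538,-347.3,200],-10.2)
E
```

```text
[[-0.001  0.368  0.93 ]
 [-0.001  0.93  -0.368]
 [-1.    -0.001 -0.   ]]
t 0.1 tcp [229.746 580.721 229.998] F [ 0.923  0.103 -0.909] w 87.83477659420583 q [ 1.175  0.424  1.631 -0.     1.089 -0.019]
 remaining tool cm [  3.099 -74.943  62.812]
 dr 1 [1.372 0.001 0.001]
 dr -1 [-1.77  -0.001  0.001]
```

{"fn": "apply_moves", "kwargs": {
  "increments": [
    {"gripper":100,"delta_pos":[0,-3.0,2.51],"dr":[0,0,0]},
    {"gripper":100,"delta_pos":[0,-3.0,2.51],"dr":[0,0,0]},
    {"gripper":100,"delta_pos":[0,-3.0,2.51],"dr":[0,0,0]},
    {"gripper":100,"delta_pos":[0,-3.0,2.51],"dr":[0,0,0]},
    {"gripper":100,"delta_pos":[0,-3.0,2.51],"dr":[0,0,0]}
  ]
}}

```text
t: 0.52
ee_pos: [291.4, 393.6, 230.3]
orientation: [0.295, 1.551, -0.296]
ft_force: [0.6, -0.1, -0.4]
width: 88.1
```

{"fn": "apply_moves", "kwargs": {
  "increments": [
    {"gripper":100,"delta_pos":[0,-3.0,2.51],"dr":[0,0,0]},
    {"gripper":100,"delta_pos":[0,-3.0,2.51],"dr":[0,0,0]},
    {"gripper":100,"delta_pos":[0,-3.0,2.51],"dr":[0,0,0]},
    {"gripper":100,"delta_pos":[0,-3.0,2.51],"dr":[0,0,0]},
    {"gripper":100,"delta_pos":[0,-3.0,2.51],"dr":[0,0,0]}
  ]
}}

```text
t: 0.93
ee_pos: [352.9, 208.0, 230.6]
orientation: [0.295, 1.551, -0.295]
ft_force: [-0.4, -0.5, -0.6]
width: 87.8
```

{"fn": "apply_moves", "kwargs": {
  "increments": [
    {"gripper":100,"delta_pos":[0,-3.0,2.51],"dr":[0,0,0]},
    {"gripper":100,"delta_pos":[0,-3.0,2.51],"dr":[0,0,0]},
    {"gripper":100,"delta_pos":[0,-3.0,2.51],"dr":[0,0,0]},
    {"gripper":100,"delta_pos":[0,-3.0,2.51],"dr":[0,0,0]},
    {"gripper":100,"delta_pos":[0,-3.0,2.51],"dr":[0,0,0]}
  ]
}}

```text
t: 1.35
ee_pos: [414.4, 22.2, 230.7]
orientation: [0.296, 1.55, -0.296]
ft_force: [1.2, 0.3, 0.4]
width: 87.8
```

{"fn": "apply_moves", "kwargs": {
  "increments": [
    {"gripper":100,"delta_pos":[0,-3.0,2.51],"dr":[0,0,0]},
    {"gripper":100,"delta_pos":[0,-3.0,2.51],"dr":[0,0,0]},
    {"gripper":100,"delta_pos":[0,-3.0,2.51],"dr":[0,0,0]},
    {"gripper":100,"delta_pos":[0,-3.0,2.51],"dr":[0,0,0]},
    {"gripper":100,"delta_pos":[0,-3.0,2.51],"dr":[0,0,0]}
  ]
}}

```text
t: 1.77
ee_pos: [475.9, -163.5, 230.5]
orientation: [0.296, 1.551, -0.296]
ft_force: [1.3, -0.1, 0.2]
width: 87.4
```

{"fn": "apply_moves", "kwargs": {
  "increments": [
    {"gripper":100,"delta_pos":[0,-3.0,2.51],"dr":[0,0,0]},
    {"gripper":100,"delta_pos":[0,-3.0,2.51],"dr":[0,0,0]},
    {"gripper":100,"delta_pos":[0,-3.0,2.51],"dr":[0,0,0]},
    {"gripper":100,"delta_pos":[0,-3.0,2.51],"dr":[0,0,0]},
    {"gripper":100,"delta_pos":[0,-3.0,2.51],"dr":[0,0,0]}
  ]
}}

```text
t: 2.18
ee_pos: [537.4, -349.0, 230.2]
orientation: [0.296, 1.551, -0.296]
ft_force: [0.5, 0.7, -0.1]
width: 88.2
```

{"fn": "apply_moves", "kwargs": {
  "increments": [
    {"gripper":100,"delta_pos":[0.5,0,0],"dr":[0.1,0,0]},
    {"gripper":100,"delta_pos":[0.5,0,0],"dr":[0.1,0,0]},
    {"gripper":100,"delta_pos":[0.5,0,0],"dr":[0.1,0,0]},
    {"gripper":100,"delta_pos":[0.5,0,0],"dr":[0.1,0,0]},
    {"gripper":100,"delta_pos":[0.5,0,0],"dr":[0.1,0,0]}
  ]
}}

```text
t: 2.6
ee_pos: [537.1, -347.1, 204.8]
orientation: [0.689, 1.46, -0.689]
ft_force: [-0.4, -0.3, -0.7]
width: 87.9
```

{"fn": "apply_moves", "kwargs": {
  "increments": [
    {"gripper":100,"delta_pos":[0.5,0,0],"dr":[0.1,0,0]},
    {"gripper":100,"delta_pos":[0.5,0,0],"dr":[0.1,0,0]},
    {"gripper":100,"delta_pos":[0.5,0,0],"dr":[0.1,0,0]},
    {"gripper":100,"delta_pos":[0.5,0,0],"dr":[0.1,0,0]},
    {"gripper":100,"delta_pos":[0.5,0,0],"dr":[0.1,0,0]}
  ]
}}

```text
t: 3.02
ee_pos: [537.2, -346.9, 180.0]
orientation: [1.069, 1.294, -1.069]
ft_force: [0.1, 1.0, -0.3]
width: 87.9
```

{"fn": "apply_moves", "kwargs": {
  "increments": [
    {"gripper":100,"delta_pos":[0.5,0,0],"dr":[0.1,0,0]},
    {"gripper":100,"delta_pos":[0.5,0,0],"dr":[0.1,0,0]},
    {"gripper":100,"delta_pos":[0.5,0,0],"dr":[0.1,0,0]},
    {"gripper":100,"delta_pos":[0.5,0,0],"dr":[0.072,0,0]},
    {"gripper":100,"delta_pos":[0,0,0],"dr":[0,0,0]}
  ]
}}

```text
t: 3.43
ee_pos: [536.7, -346.6, 159.3]
orientation: [1.341, 1.121, -1.342]
ft_force: [-0.5, -0.0, 0.1]
width: 87.8
```

Run:
```python
from h import *
np.set_printoptions(precision=3,suppress=True)
todo([538,-347.3,65],-10.2)
print(axes(ctrl.get_obs()).round(3))
d=cam('top');P=cloud(d);save('top1',cv2.resize(d['img'][150:290,270:450],None,fx=4,fy=4))
```

```text
t 3.4333 tcp [ 536.681 -346.592  159.252] F [-0.519 -0.037  0.052] w 87.77455319644685 q [-0.592  0.527  1.644  0.     0.972 -0.412]
 remaining tool cm [9.425 0.164 0.055]
 dr 1 [-0.003 -0.001  0.002]
 dr -1 [3.139 0.004 0.002]
[[-0.002  0.984 -0.18 ]
 [ 0.001 -0.18  -0.984]
 [-1.    -0.002 -0.001]]
```

View pics/top1.png

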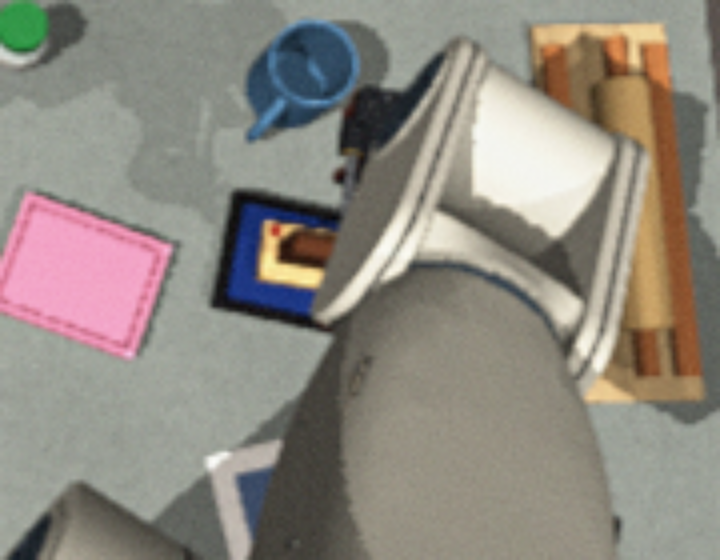

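The arm hides most of the pad from the top camera, but the red dot and block are still where I measured them. I'll descend and grip.

{"fn": "apply_moves", "kwargs": {
  "increments": [
    {"gripper":100,"delta_pos":[1.4,0.03,0.01],"dr":[0,0,0]},
    {"gripper":100,"delta_pos":[1.4,0.03,0.01],"dr":[0,0,0]},
    {"gripper":100,"delta_pos":[1.4,0.03,0.01],"dr":[0,0,0]},
    {"gripper":100,"delta_pos":[1.4,0.03,0.01],"dr":[0,0,0]},
    {"gripper":100,"delta_pos":[1.4,0.03,0.01],"dr":[0,0,0]}
  ]
}}

```text
t: 3.9
ee_pos: [538.4, -347.6, 88.6]
orientation: [1.339, 1.121, -1.339]
ft_force: [-0.4, 0.1, 0.6]
width: 87.9
```

{"fn": "apply_moves", "kwargs": {
  "increments": [
    {"gripper":100,"delta_pos":[0.8,0,0],"dr":[0,0,0]},
    {"gripper":100,"delta_pos":[0.8,0,0],"dr":[0,0,0]},
    {"gripper":100,"delta_pos":[0.8,0,0],"dr":[0,0,0]},
    {"gripper":100,"delta_pos":[0,0,0],"dr":[0,0,0]},
    {"gripper":100,"delta_pos":[0,0,0],"dr":[0,0,0]}
  ]
}}

```text
t: 4.32
ee_pos: [538.8, -347.8, 66.4]
orientation: [1.339, 1.12, -1.339]
ft_force: [0.6, -0.9, 0.2]
width: 87.8
```

{"fn": "apply_moves", "kwargs": {
  "increments": [
    {"gripper":30,"delta_pos":[0,0,0],"dr":[0,0,0]},
    {"gripper":15,"delta_pos":[0,0,0],"dr":[0,0,0]},
    {"gripper":0,"delta_pos":[0,0,0],"dr":[0,0,0]},
    {"gripper":0,"delta_pos":[0,0,0],"dr":[0,0,0]},
    {"gripper":0,"delta_pos":[0,0,0],"dr":[0,0,0]}
  ]
}}

```text
t: 4.73
ee_pos: [539.0, -348.0, 67.1]
orientation: [1.339, 1.119, -1.339]
ft_force: [0.2, -0.1, 0.6]
width: 58.1
```

{"fn": "apply_moves", "kwargs": {
  "increments": [
    {"gripper":0,"delta_pos":[0,0,0],"dr":[0,0,0]},
    {"gripper":0,"delta_pos":[0,0,0],"dr":[0,0,0]},
    {"gripper":0,"delta_pos":[0,0,0],"dr":[0,0,0]},
    {"gripper":0,"delta_pos":[0,0,0],"dr":[0,0,0]},
    {"gripper":0,"delta_pos":[0,0,0],"dr":[0,0,0]}
  ]
}}

```text
t: 5.15
ee_pos: [538.8, -347.9, 66.7]
orientation: [1.339, 1.12, -1.339]
ft_force: [0.8, -0.2, 0.7]
width: 24.9
```

{"fn": "apply_moves", "kwargs": {
  "increments": [
    {"gripper":0,"delta_pos":[0,0,0],"dr":[0,0,0]},
    {"gripper":0,"delta_pos":[0,0,0],"dr":[0,0,0]},
    {"gripper":0,"delta_pos":[0,0,0],"dr":[0,0,0]},
    {"gripper":0,"delta_pos":[0,0,0],"dr":[0,0,0]},
    {"gripper":0,"delta_pos":[0,0,0],"dr":[0,0,0]}
  ]
}}

```text
t: 5.57
ee_pos: [538.8, -347.8, 66.6]
orientation: [1.339, 1.12, -1.339]
ft_force: [-0.2, 0.1, -0.5]
width: 22.0
```

{"fn": "apply_moves", "kwargs": {
  "increments": [
    {"gripper":0,"delta_pos":[-0.5,0,0],"dr":[0,0,0]},
    {"gripper":0,"delta_pos":[-1,0,0],"dr":[0,0,0]},
    {"gripper":0,"delta_pos":[-2,0,0],"dr":[0,0,0]},
    {"gripper":0,"delta_pos":[-2,0,0],"dr":[0,0,0]},
    {"gripper":0,"delta_pos":[-2,0,0],"dr":[0,0,0]}
  ]
}}

```text
t: 5.98
ee_pos: [538.8, -347.9, 143.2]
orientation: [1.339, 1.12, -1.339]
ft_force: [0.3, -0.6, -0.2]
width: 21.5
```

{"fn": "apply_moves", "kwargs": {
  "increments": [
    {"gripper":0,"delta_pos":[-0.5,0,0],"dr":[0,0,0]},
    {"gripper":0,"delta_pos":[0,0,0],"dr":[0,0,0]},
    {"gripper":0,"delta_pos":[0,0,0],"dr":[0,0,0]},
    {"gripper":0,"delta_pos":[0,0,0],"dr":[0,0,0]},
    {"gripper":0,"delta_pos":[0,0,0],"dr":[0,0,0]}
  ]
}}

```text
t: 6.4
ee_pos: [538.1, -347.4, 145.3]
orientation: [1.339, 1.122, -1.34]
ft_force: [-1.0, -0.3, -0.9]
width: 22.2
```

Run:
```python
from h import *
np.set_printoptions(precision=3,suppress=True)
todo([508.6,137,147],9.05)
d=cam('side');save('side1',cv2.resize(d['img'][190:350,230:400],None,fx=3.5,fy=3.5,interpolation=cv2.INTER_CUBIC))
```

```text
t 6.4 tcp [ 538.099 -347.368  145.299] F [-1.05  -0.278 -0.902] w 22.18883310817636 q [-0.592  0.547  1.648 -0.     0.949 -0.414]
 remaining tool cm [ -0.101 -11.481 -47.149]
 dr 1 [-0.336 -0.001  0.002]
 dr -1 [2.806 0.003 0.002]
```

View pics/side1.png

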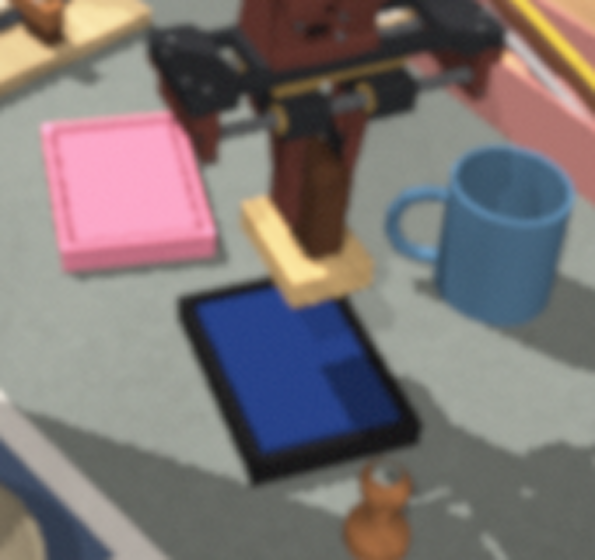

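{"fn": "apply_moves", "kwargs": {
  "increments": [
    {"gripper":0,"delta_pos":[0,-0.4,-1.5],"dr":[0,0,0]},
    {"gripper":0,"delta_pos":[0,-0.8,-3.0],"dr":[0,0,0]},
    {"gripper":0,"delta_pos":[0,-0.8,-3.0],"dr":[0,0,0]},
    {"gripper":0,"delta_pos":[0,-0.8,-3.0],"dr":[0,0,0]},
    {"gripper":0,"delta_pos":[0,-0.8,-3.0],"dr":[0,0,0]}
  ]
}}

```text
t: 6.87
ee_pos: [526.3, -206.5, 146.0]
orientation: [1.339, 1.121, -1.34]
ft_force: [0.2, -0.4, -0.0]
width: 21.5
```

{"fn": "apply_moves", "kwargs": {
  "increments": [
    {"gripper":0,"delta_pos":[0,-0.8,-3.0],"dr":[0,0,0]},
    {"gripper":0,"delta_pos":[0,-0.8,-3.0],"dr":[0,0,0]},
    {"gripper":0,"delta_pos":[0,-0.8,-3.0],"dr":[0,0,0]},
    {"gripper":0,"delta_pos":[0,-0.8,-3.0],"dr":[0,0,0]},
    {"gripper":0,"delta_pos":[0,-0.8,-3.0],"dr":[0,0,0]}
  ]
}}

```text
t: 7.28
ee_pos: [513.4, -51.8, 146.3]
orientation: [1.339, 1.121, -1.34]
ft_force: [1.4, -0.4, -1.3]
width: 21.8
```

{"fn": "apply_moves", "kwargs": {
  "increments": [
    {"gripper":0,"delta_pos":[0,-0.8,-3.0],"dr":[0,0,0]},
    {"gripper":0,"delta_pos":[0,-0.8,-3.0],"dr":[0,0,0]},
    {"gripper":0,"delta_pos":[0,-0.8,-3.0],"dr":[0,0,0]},
    {"gripper":0,"delta_pos":[0,-0.8,-3.0],"dr":[0,0,0]},
    {"gripper":0,"delta_pos":[0,-0.8,-1.25],"dr":[0,0,0]}
  ]
}}

```text
t: 7.7
ee_pos: [498.0, 86.9, 146.4]
orientation: [1.338, 1.121, -1.338]
ft_force: [-1.0, -0.0, -0.7]
width: 22.0
```

{"fn": "apply_moves", "kwargs": {
  "increments": [
    {"gripper":0,"delta_pos":[0,0,0],"dr":[-0.084,0,0]},
    {"gripper":0,"delta_pos":[0,0,0],"dr":[-0.084,0,0]},
    {"gripper":0,"delta_pos":[0,0,0],"dr":[-0.084,0,0]},
    {"gripper":0,"delta_pos":[0,0,0],"dr":[-0.084,0,0]},
    {"gripper":0,"delta_pos":[0,0,0],"dr":[0,0,0]}
  ]
}}

```text
t: 8.12
ee_pos: [497.7, 84.1, 146.2]
orientation: [1.089, 1.282, -1.09]
ft_force: [0.0, 0.2, -1.1]
width: 22.0
```

Run:
```python
from h import *
np.set_printoptions(precision=3,suppress=True)
todo([496.9,114.9,89],9.05)
d=cam('side');save('side2',cv2.resize(d['img'][100:240,130:300],None,fx=3.5,fy=3.5,interpolation=cv2.INTER_CUBIC));P=cloud(d)
np.save('s2.npy',d,allow_pickle=True)
o=ctrl.get_obs(); b=o['ee_pos'][2]-48.6
S=(np.linalg.norm(P[...,:2]-o['ee_pos'][:2],axis=-1)<55)&(P[...,2]>b)&(P[...,2]<b+29);Q=P[S]
print('underside',b,len(Q),np.percentile(Q[:,2],[2,50,98]))
T=Q[(Q[:,2]>b+19)];print(cv2.minAreaRect(T[:,:2].astype(np.float32)))
t=cam('top');save('top2',t['img'][150:290,130:300])
```

```text
t 8.1167 tcp [497.676  84.1   146.245] F [ 0.044  0.211 -1.083] w 22.021048445912587 q [ 0.144  0.373  1.954  0.     0.816 -0.018]
 remaining tool cm [ 5.724  0.425 -3.052]
 dr 1 [ 0.004 -0.     0.001]
 dr -1 [-3.138 -0.002 -0.   ]
underside 97.71947978097666 295 [101.129 119.424 125.   ]
((497.21282958984375, 81.83375549316406), (53.05964660644531, 70.9842758178711), 8.426591873168945)
```

View pics/side2.png

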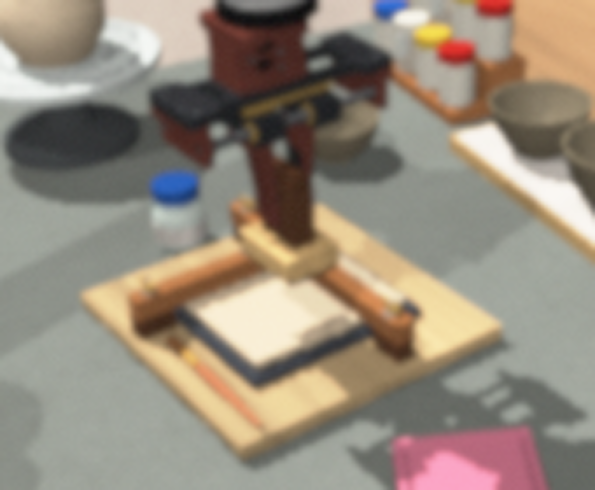

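The stamp hangs upright above the tile at about (290,250) in the crop. The side camera gives a home TCP of (508.2,137.6), against the planned (508.6,137.0). I'll move to the stand-off point and lower to about 4 mm above the tile.

{"fn": "apply_moves", "kwargs": {
  "increments": [
    {"gripper":0,"delta_pos":[0,0.1,-0.75],"dr":[0,0,0]},
    {"gripper":0,"delta_pos":[0,0.1,-0.75],"dr":[0,0,0]},
    {"gripper":0,"delta_pos":[0,0.1,-0.75],"dr":[0,0,0]},
    {"gripper":0,"delta_pos":[0,0.1,-0.75],"dr":[0,0,0]},
    {"gripper":0,"delta_pos":[0,0,0],"dr":[0,0,0]}
  ]
}}

```text
t: 8.63
ee_pos: [497.9, 115.4, 146.7]
orientation: [1.092, 1.28, -1.091]
ft_force: [-0.0, -0.1, -0.4]
width: 21.7
```

{"fn": "apply_moves", "kwargs": {
  "increments": [
    {"gripper":0,"delta_pos":[1,0,0],"dr":[0,0,0]},
    {"gripper":0,"delta_pos":[1,0,0],"dr":[0,0,0]},
    {"gripper":0,"delta_pos":[1,0,0],"dr":[0,0,0]},
    {"gripper":0,"delta_pos":[1,0,0],"dr":[0,0,0]},
    {"gripper":0,"delta_pos":[0.7,0,0],"dr":[0,0,0]}
  ]
}}

```text
t: 9.05
ee_pos: [497.0, 113.4, 97.8]
orientation: [1.091, 1.281, -1.094]
ft_force: [0.0, 0.1, -2.2]
width: 21.9
```

{"fn": "apply_moves", "kwargs": {
  "increments": [
    {"gripper":0,"delta_pos":[0.5,0,0],"dr":[0,0,0]},
    {"gripper":0,"delta_pos":[0.4,0,0],"dr":[0,0,0]},
    {"gripper":0,"delta_pos":[0,0,0],"dr":[0,0,0]},
    {"gripper":0,"delta_pos":[0,0,0],"dr":[0,0,0]},
    {"gripper":0,"delta_pos":[0,0,0],"dr":[0,0,0]}
  ]
}}

```text
t: 9.47
ee_pos: [498.1, 113.9, 91.0]
orientation: [1.092, 1.279, -1.092]
ft_force: [0.4, 0.2, -0.7]
width: 22.0
```

Run:
```python
from h import *
np.set_printoptions(precision=3,suppress=True)
todo([508.4,137.3,89],9.05)
d=cam('side');save('side3',cv2.resize(d['img'][130:240,140:290],None,fx=5,fy=5,interpolation=cv2.INTER_CUBIC))
```

```text
t 9.4667 tcp [498.138 113.861  90.961] F [ 0.42   0.236 -0.7  ] w 21.996666022948354 q [0.201 0.475 1.966 0.    0.7   0.043]
 remaining tool cm [ 0.197  1.382 -2.153]
 dr 1 [-0.    -0.    -0.001]
 dr -1 [ 3.142 -0.001  0.   ]
```

View pics/side3.png

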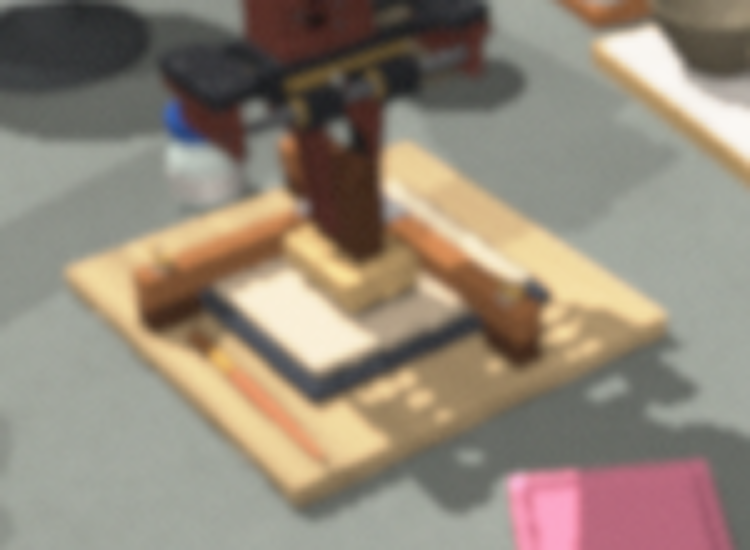

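The stamp is just above the tile with clear gaps to both fences. I'll close in until 3–4 mm remain, then use small force-checked steps.

{"fn": "apply_moves", "kwargs": {
  "increments": [
    {"gripper":0,"delta_pos":[0.1,0.33,-0.6],"dr":[0,0,0]},
    {"gripper":0,"delta_pos":[0.1,0.33,-0.6],"dr":[0,0,0]},
    {"gripper":0,"delta_pos":[0,0.34,-0.55],"dr":[0,0,0]},
    {"gripper":0,"delta_pos":[0,0,0],"dr":[0,0,0]},
    {"gripper":0,"delta_pos":[0,0,0],"dr":[0,0,0]}
  ]
}}

```text
t: 9.93
ee_pos: [505.2, 133.3, 88.7]
orientation: [1.091, 1.28, -1.091]
ft_force: [-0.1, -0.1, -1.0]
width: 21.7
```

{"fn": "apply_moves", "kwargs": {
  "increments": [
    {"gripper":0,"delta_pos":[0,0.05,0],"dr":[0,0,0]},
    {"gripper":0,"delta_pos":[0,0.05,0],"dr":[0,0,0]},
    {"gripper":0,"delta_pos":[0,0.05,0],"dr":[0,0,0]},
    {"gripper":0,"delta_pos":[0,0,0],"dr":[0,0,0]},
    {"gripper":0,"delta_pos":[0,0,0],"dr":[0,0,0]}
  ]
}}

```text
t: 10.35
ee_pos: [506.4, 132.8, 88.7]
orientation: [1.092, 1.28, -1.092]
ft_force: [-0.0, 0.7, -1.2]
width: 22.0
```

{"fn": "apply_moves", "kwargs": {
  "increments": [
    {"gripper":0,"delta_pos":[0,0.05,0],"dr":[0,0,0]},
    {"gripper":0,"delta_pos":[0,0.05,0],"dr":[0,0,0]},
    {"gripper":0,"delta_pos":[0,0,0],"dr":[0,0,0]},
    {"gripper":0,"delta_pos":[0,0,0],"dr":[0,0,0]},
    {"gripper":0,"delta_pos":[0,0,0],"dr":[0,0,0]}
  ]
}}

```text
t: 10.77
ee_pos: [507.4, 133.1, 88.7]
orientation: [1.092, 1.28, -1.092]
ft_force: [-0.8, -0.2, -1.3]
width: 22.1
```

{"fn": "apply_moves", "kwargs": {
  "increments": [
    {"gripper":0,"delta_pos":[0,0,-0.05],"dr":[0,0,0]},
    {"gripper":0,"delta_pos":[0,0,-0.05],"dr":[0,0,0]},
    {"gripper":0,"delta_pos":[0,0,-0.05],"dr":[0,0,0]},
    {"gripper":0,"delta_pos":[0,0,0],"dr":[0,0,0]},
    {"gripper":0,"delta_pos":[0,0,0],"dr":[0,0,0]}
  ]
}}

```text
t: 11.18
ee_pos: [507.2, 134.6, 88.7]
orientation: [1.092, 1.28, -1.092]
ft_force: [-0.2, 0.3, -1.4]
width: 22.1
```

{"fn": "apply_moves", "kwargs": {
  "increments": [
    {"gripper":0,"delta_pos":[0,0.05,0],"dr":[0,0,0]},
    {"gripper":0,"delta_pos":[0,0,0],"dr":[0,0,0]},
    {"gripper":0,"delta_pos":[0,0,0],"dr":[0,0,0]},
    {"gripper":0,"delta_pos":[0,0,0],"dr":[0,0,0]},
    {"gripper":0,"delta_pos":[0,0,0],"dr":[0,0,0]}
  ]
}}

```text
t: 11.6
ee_pos: [507.7, 134.6, 88.7]
orientation: [1.092, 1.28, -1.092]
ft_force: [-0.6, 0.9, -1.2]
width: 22.0
```

{"fn": "apply_moves", "kwargs": {
  "increments": [
    {"gripper":0,"delta_pos":[0,0.05,0],"dr":[0,0,0]},
    {"gripper":0,"delta_pos":[0,0,0],"dr":[0,0,0]},
    {"gripper":0,"delta_pos":[0,0,0],"dr":[0,0,0]},
    {"gripper":0,"delta_pos":[0,0,0],"dr":[0,0,0]},
    {"gripper":0,"delta_pos":[0,0,0],"dr":[0,0,0]}
  ]
}}

```text
t: 12.02
ee_pos: [508.2, 134.7, 88.7]
orientation: [1.092, 1.28, -1.092]
ft_force: [0.1, 0.3, -0.7]
width: 22.0
```

{"fn": "apply_moves", "kwargs": {
  "increments": [
    {"gripper":0,"delta_pos":[0,0.05,0],"dr":[0,0,0]},
    {"gripper":0,"delta_pos":[0,0,0],"dr":[0,0,0]},
    {"gripper":0,"delta_pos":[0,0,0],"dr":[0,0,0]},
    {"gripper":0,"delta_pos":[0,0,0],"dr":[0,0,0]},
    {"gripper":0,"delta_pos":[0,0,0],"dr":[0,0,0]}
  ]
}}

```text
t: 12.43
ee_pos: [508.7, 134.8, 88.7]
orientation: [1.092, 1.28, -1.092]
ft_force: [-0.0, -0.0, -0.7]
width: 21.8
```

{"fn": "apply_moves", "kwargs": {
  "increments": [
    {"gripper":0,"delta_pos":[0,0,-0.05],"dr":[0,0,0]},
    {"gripper":0,"delta_pos":[0,0,-0.05],"dr":[0,0,0]},
    {"gripper":0,"delta_pos":[0,0,0],"dr":[0,0,0]},
    {"gripper":0,"delta_pos":[0,0,0],"dr":[0,0,0]},
    {"gripper":0,"delta_pos":[0,0,0],"dr":[0,0,0]}
  ]
}}

```text
t: 12.85
ee_pos: [508.5, 135.8, 88.7]
orientation: [1.092, 1.28, -1.092]
ft_force: [-0.2, 0.6, -1.8]
width: 22.2
```

{"fn": "apply_moves", "kwargs": {
  "increments": [
    {"gripper":0,"delta_pos":[0,0.05,0],"dr":[0,0,0]},
    {"gripper":0,"delta_pos":[0,0,0],"dr":[0,0,0]},
    {"gripper":0,"delta_pos":[0,0,0],"dr":[0,0,0]},
    {"gripper":0,"delta_pos":[0,0,0],"dr":[0,0,0]},
    {"gripper":0,"delta_pos":[0,0,0],"dr":[0,0,0]}
  ]
}}

```text
t: 13.27
ee_pos: [509.0, 135.9, 88.7]
orientation: [1.092, 1.28, -1.092]
ft_force: [-0.4, 0.1, -0.8]
width: 21.9
```

{"fn": "apply_moves", "kwargs": {
  "increments": [
    {"gripper":0,"delta_pos":[0,0,-0.05],"dr":[0,0,0]},
    {"gripper":0,"delta_pos":[0,0,0],"dr":[0,0,0]},
    {"gripper":0,"delta_pos":[0,0,0],"dr":[0,0,0]},
    {"gripper":0,"delta_pos":[0,0,0],"dr":[0,0,0]},
    {"gripper":0,"delta_pos":[0,0,0],"dr":[0,0,0]}
  ]
}}

```text
t: 13.68
ee_pos: [508.9, 136.3, 88.7]
orientation: [1.092, 1.28, -1.092]
ft_force: [0.4, -0.2, -0.5]
width: 21.9
```

{"fn": "apply_moves", "kwargs": {
  "increments": [
    {"gripper":0,"delta_pos":[0,0.05,0],"dr":[0,0,0]},
    {"gripper":0,"delta_pos":[0,0,0],"dr":[0,0,0]},
    {"gripper":0,"delta_pos":[0,0,0],"dr":[0,0,0]},
    {"gripper":0,"delta_pos":[0,0,0],"dr":[0,0,0]},
    {"gripper":0,"delta_pos":[0,0,0],"dr":[0,0,0]}
  ]
}}

```text
t: 14.1
ee_pos: [509.1, 136.4, 88.6]
orientation: [1.092, 1.28, -1.093]
ft_force: [-1.5, -0.3, -1.6]
width: 21.9
```

First touch on the far fence (-1.5 N, and the TCP lags the command). Next is the side fence.

{"fn": "apply_moves", "kwargs": {
  "increments": [
    {"gripper":0,"delta_pos":[0,0,-0.05],"dr":[0,0,0]},
    {"gripper":0,"delta_pos":[0,0,0],"dr":[0,0,0]},
    {"gripper":0,"delta_pos":[0,0,0],"dr":[0,0,0]},
    {"gripper":0,"delta_pos":[0,0,0],"dr":[0,0,0]},
    {"gripper":0,"delta_pos":[0,0,0],"dr":[0,0,0]}
  ]
}}

```text
t: 14.52
ee_pos: [509.1, 136.6, 88.6]
orientation: [1.091, 1.28, -1.093]
ft_force: [-2.3, -4.8, -0.4]
width: 21.8
```

{"fn": "apply_moves", "kwargs": {
  "increments": [
    {"gripper":0,"delta_pos":[0,0,-0.05],"dr":[0,0,0]},
    {"gripper":0,"delta_pos":[0,0,0],"dr":[0,0,0]},
    {"gripper":0,"delta_pos":[0,0,0],"dr":[0,0,0]},
    {"gripper":0,"delta_pos":[0,0,0],"dr":[0,0,0]},
    {"gripper":0,"delta_pos":[0,0,0],"dr":[0,0,0]}
  ]
}}

```text
t: 14.93
ee_pos: [509.0, 136.7, 88.6]
orientation: [1.091, 1.28, -1.093]
ft_force: [-0.5, -7.4, -0.4]
width: 21.7
```

{"fn": "apply_moves", "kwargs": {
  "increments": [
    {"gripper":0,"delta_pos":[0,0,-0.05],"dr":[0,0,0]},
    {"gripper":0,"delta_pos":[0,0,0],"dr":[0,0,0]},
    {"gripper":0,"delta_pos":[0,0,0],"dr":[0,0,0]},
    {"gripper":0,"delta_pos":[0,0,0],"dr":[0,0,0]},
    {"gripper":0,"delta_pos":[0,0,0],"dr":[0,0,0]}
  ]
}}

```text
t: 15.35
ee_pos: [509.1, 136.7, 88.6]
orientation: [1.09, 1.279, -1.093]
ft_force: [-0.8, -10.9, -1.0]
width: 21.8
```

{"fn": "apply_moves", "kwargs": {
  "increments": [
    {"gripper":0,"delta_pos":[0,0.05,0.05],"dr":[0,0,0]},
    {"gripper":0,"delta_pos":[0,0,0],"dr":[0,0,0]},
    {"gripper":0,"delta_pos":[0,0,0],"dr":[0,0,0]},
    {"gripper":0,"delta_pos":[0,0,0],"dr":[0,0,0]},
    {"gripper":0,"delta_pos":[0,0,0],"dr":[0,0,0]}
  ]
}}

```text
t: 15.77
ee_pos: [509.1, 136.7, 88.5]
orientation: [1.09, 1.28, -1.094]
ft_force: [-1.7, -7.8, 1.0]
width: 21.6
```

{"fn": "apply_moves", "kwargs": {
  "increments": [
    {"gripper":0,"delta_pos":[0,0.05,0],"dr":[0,0,0]},
    {"gripper":0,"delta_pos":[0,0,0],"dr":[0,0,0]},
    {"gripper":0,"delta_pos":[0,0,0],"dr":[0,0,0]},
    {"gripper":0,"delta_pos":[0,0,0],"dr":[0,0,0]},
    {"gripper":0,"delta_pos":[0,0,0],"dr":[0,0,0]}
  ]
}}

```text
t: 16.18
ee_pos: [509.2, 136.7, 88.5]
orientation: [1.09, 1.281, -1.094]
ft_force: [-4.9, -8.1, 1.8]
width: 21.4
```

Run:
```python
from h import *
np.set_printoptions(precision=3,suppress=True)
d=cam('side');save('side4',cv2.resize(d['img'][140:220,160:260],None,fx=7,fy=7,interpolation=cv2.INTER_CUBIC));P=cloud(d)
todo([508.4,137.3,83],9.05);o=ctrl.get_obs();A=axes(o);print(A,o['moment'],'tool F',A.T@o['ft_force'])
b=40
S=(np.linalg.norm(P[...,:2]-o['ee_pos'][:2],axis=-1)<60)&(P[...,2]>b+20)&(P[...,2]<b+29)
print(S.sum(),cv2.minAreaRect(P[S][:,:2].astype(np.float32)),np.median(P[S][:,2]))
# handle plane normals
H=(np.linalg.norm(P[...,:2]-o['ee_pos'][:2],axis=-1)<40)&(P[...,2]>b+30)&(P[...,2]<b+50);print(H.sum())
```

```text
t 16.2333 tcp [509.163 136.685  88.488] F [-3.592 -7.03   2.222] w 22.122700364141284 q [ 0.24   0.497  1.93  -0.001  0.717  0.083]
 remaining tool cm [ 0.549 -0.064 -0.073]
 dr 1 [0.    0.001 0.003]
 dr -1 [-3.141 -0.004  0.002]
[[-0.002  0.988  0.158]
 [-0.001  0.158 -0.988]
 [-1.    -0.003  0.001]] [-1.58   0.807 -0.065] tool F [-2.203 -4.66   6.379]
182 ((504.85015869140625, 139.35733032226562), (87.01889038085938, 94.97489166259766), 5.422821521759033) 64.92365865552895
65
```

View pics/side4.png

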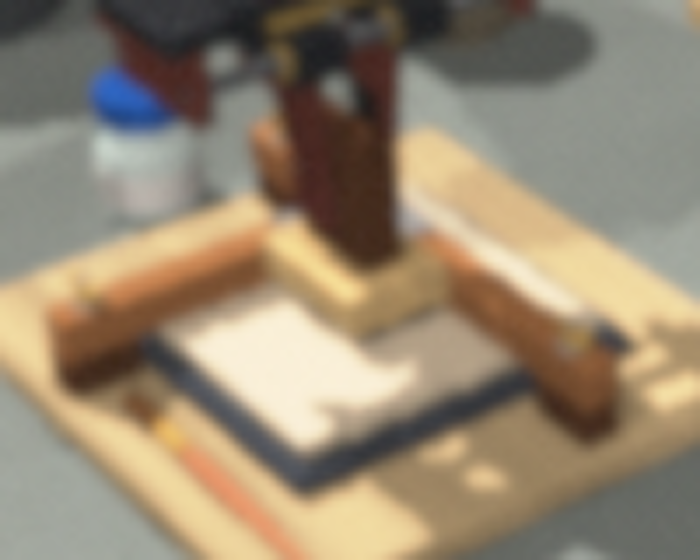

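Both fences are in contact, about 4.7 N on far and 6.4 N on side, and the stamp looks square in the corner. Now I'll press straight down.

{"fn": "apply_moves", "kwargs": {
  "increments": [
    {"gripper":0,"delta_pos":[0.08,0,0],"dr":[0,0,0]},
    {"gripper":0,"delta_pos":[0.08,0,0],"dr":[0,0,0]},
    {"gripper":0,"delta_pos":[0.08,0,0],"dr":[0,0,0]},
    {"gripper":0,"delta_pos":[0,0,0.02],"dr":[0,0,0]},
    {"gripper":0,"delta_pos":[0,0,0],"dr":[0,0,0]}
  ]
}}

```text
t: 16.65
ee_pos: [509.1, 136.6, 85.9]
orientation: [1.09, 1.281, -1.094]
ft_force: [-3.6, -5.8, 0.3]
width: 21.7
```

{"fn": "apply_moves", "kwargs": {
  "increments": [
    {"gripper":0,"delta_pos":[0.05,0,0],"dr":[0,0,0]},
    {"gripper":0,"delta_pos":[0.05,0,0],"dr":[0,0,0]},
    {"gripper":0,"delta_pos":[0,0,0],"dr":[0,0,0]},
    {"gripper":0,"delta_pos":[0,0,0],"dr":[0,0,0]},
    {"gripper":0,"delta_pos":[0,0,0],"dr":[0,0,0]}
  ]
}}

```text
t: 17.07
ee_pos: [509.2, 136.6, 85.0]
orientation: [1.09, 1.281, -1.094]
ft_force: [-3.1, -6.6, 0.7]
width: 21.8
```

{"fn": "apply_moves", "kwargs": {
  "increments": [
    {"gripper":0,"delta_pos":[0.05,0,0],"dr":[0,0,0]},
    {"gripper":0,"delta_pos":[0.05,0,0],"dr":[0,0,0]},
    {"gripper":0,"delta_pos":[0,0,0],"dr":[0,0,0]},
    {"gripper":0,"delta_pos":[0,0,0],"dr":[0,0,0]},
    {"gripper":0,"delta_pos":[0,0,0],"dr":[0,0,0]}
  ]
}}

```text
t: 17.48
ee_pos: [509.1, 136.6, 84.2]
orientation: [1.09, 1.281, -1.094]
ft_force: [-3.6, -6.1, 1.9]
width: 21.6
```

{"fn": "apply_moves", "kwargs": {
  "increments": [
    {"gripper":0,"delta_pos":[0.05,0,0],"dr":[0,0,0]},
    {"gripper":0,"delta_pos":[0.05,0,0],"dr":[0,0,0]},
    {"gripper":0,"delta_pos":[0,0,0],"dr":[0,0,0]},
    {"gripper":0,"delta_pos":[0,0,0],"dr":[0,0,0]},
    {"gripper":0,"delta_pos":[0,0,0],"dr":[0,0,0]}
  ]
}}

```text
t: 17.9
ee_pos: [509.2, 136.6, 83.4]
orientation: [1.09, 1.281, -1.094]
ft_force: [-5.5, -7.4, 6.0]
width: 21.9
```

{"fn": "apply_moves", "kwargs": {
  "increments": [
    {"gripper":0,"delta_pos":[0.05,0,0],"dr":[0,0,0]},
    {"gripper":0,"delta_pos":[0.05,0,0],"dr":[0,0,0]},
    {"gripper":0,"delta_pos":[0,0,0],"dr":[0,0,0]},
    {"gripper":0,"delta_pos":[0,0,0],"dr":[0,0,0]},
    {"gripper":0,"delta_pos":[0,0,0],"dr":[0,0,0]}
  ]
}}

```text
t: 18.32
ee_pos: [509.1, 136.6, 82.6]
orientation: [1.09, 1.281, -1.094]
ft_force: [-6.8, -8.2, 8.5]
width: 21.8
```

{"fn": "apply_moves", "kwargs": {
  "increments": [
    {"gripper":0,"delta_pos":[0.04,0,0],"dr":[0,0,0]},
    {"gripper":0,"delta_pos":[0,0,0],"dr":[0,0,0]},
    {"gripper":0,"delta_pos":[0,0,0],"dr":[0,0,0]},
    {"gripper":0,"delta_pos":[0,0,0],"dr":[0,0,0]},
    {"gripper":0,"delta_pos":[0,0,0],"dr":[0,0,0]}
  ]
}}

```text
t: 18.73
ee_pos: [509.1, 136.6, 82.4]
orientation: [1.09, 1.281, -1.094]
ft_force: [-6.8, -7.6, 10.5]
width: 21.9
```

{"fn": "apply_moves", "kwargs": {
  "increments": [
    {"gripper":0,"delta_pos":[0,0,0],"dr":[0,0,0]},
    {"gripper":0,"delta_pos":[0,0,0],"dr":[0,0,0]},
    {"gripper":0,"delta_pos":[0,0,0],"dr":[0,0,0]},
    {"gripper":0,"delta_pos":[0,0,0],"dr":[0,0,0]},
    {"gripper":0,"delta_pos":[0,0,0],"dr":[0,0,0]}
  ]
}}

```text
t: 19.15
ee_pos: [509.2, 136.6, 82.4]
orientation: [1.09, 1.281, -1.094]
ft_force: [-6.8, -7.6, 9.6]
width: 22.0
```

Run:
```python
from h import *
np.set_printoptions(precision=3,suppress=True)
F=[]
for i in range(6):
    d=cam('side');o=ctrl.get_obs();A=axes(o);F.append(A.T@o['ft_force'])
print('tool F mean',np.mean(F,0),o['ee_pos'],o['moment'],o['width'],np.abs(o['qvel']).max())
save('side5',cv2.resize(d['img'][140:220,160:260],None,fx=7,fy=7,interpolation=cv2.INTER_CUBIC))
```

```text
tool F mean [-10.23   -7.695   6.463] [509.147 136.589  82.376] [-1.385  1.259 -0.113] 21.833448075293475 0.0010663720233950744
```

View pics/side5.png

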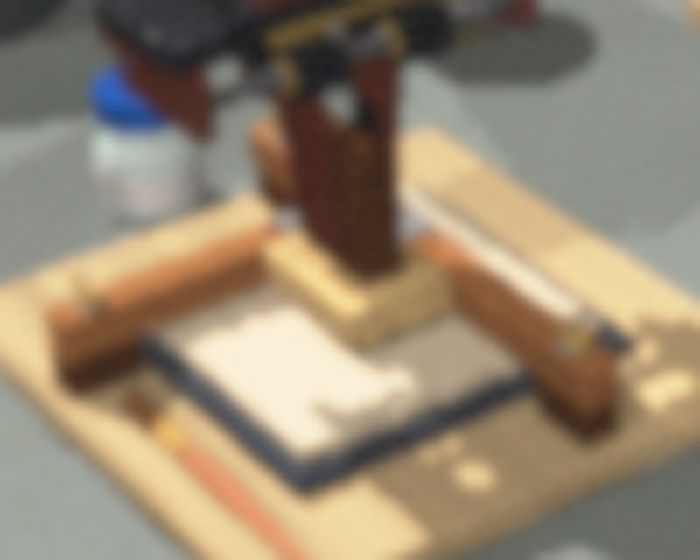

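```bash
python3 -c "
from h import *
print(ctrl.close_job())"
```

```text
the job is handed in; nothing more can be done
None
```

I took the stamp off the ink pad and brought it into the corner of the two fences about 4 mm above the tile. I then pressed it straight down and handed the job in at about 19.5 s with the stamp still gripped. The hand-in gives no verdict, so I don't know the official result.

**Forces:** averaged just before hand-in, the wrist read 10.2 N down, about 7.7 N towards `fence_far` and 6.5 N towards `fence_side`. The wrist gives only totals: fence friction and the stamp's weight are in the downward figure, and the sideways figures may include tile friction. Before pressing, with the stamp clear of the tile, the fences took about 4.7 N (far) and 6.4 N (side). The push on `fence_side` briefly reached about 11 N before I eased it off.

**Position:** the final arm position was about 1 mm from where the cameras put the home position. The tool was within about 0.003 rad of vertical and square just before the press, and its reading did not change during it. The grip opening was 22 mm, as expected for the handle, and the arm was still.

**Checks that failed or disagreed:**
- The two cameras disagreed by 2–5 mm in absolute position, but agreed to about 1 mm on the offset from stamp to jig, which is what I used.
- My attempt to measure the block's angle once it was in the corner failed because the fences were mixed in. Squareness and tilt of the stamp itself therefore rest on the tool's pose, the earlier reading (about 0.6° off) and the last picture, where it looks flush and upright.
- I did not re-measure the other things on the table. The path kept clear of them, and the blue jar, brush and pink pad looked undisturbed in the pictures.

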